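Uncouple the yellow test plug

TASK

Free the yellow-banded plug from its quick coupling: push the coupling's sprung sleeve all the way down so that the plug pops up, pull the plug right out so that the sleeve springs back to the top, and stand the plug upright on the floor of the red parts tray. Leave the blue-banded plug locked in its coupling, do not press that coupling's sleeve, and leave everything else where it is.

Things in the scene. Friction and masses are not known exactly. Their poses are not given: they have to be found in the camera images.
- coupling_yellow: Upright quick coupling fixed to the bench, holding the yellow plug. Origin on its vertical axis at the bench surface. Round foot 100 mm across, 10 mm thick; steel socket body 44 mm across up to 72 mm; around it the sleeve, a black tube 60 mm across with a flange ring on top. Inside, an ejector spring (3.5 to 5 N) lifts the unlocked plug.
- sleeve_yellow (a joint): Travel of that sleeve, m: 0 = fully up, locked; 0.012 = fully down. A spring pushes it up, 7 N at 0, 13 N at 0.012. About 7 mm down it unlocks the plug, which pops up 9 mm. Let go then, the sleeve stays 7 mm down, its locking balls rubbing on the plug's nose (drag under 5 N); with the plug pulled up about 25 mm more it snaps up to 0.
- sleeve_yellow_top (a point): Centre of the top face of the sleeve's flange, on the coupling's axis: 90 mm above the bench when the sleeve is up, moving down with it. The flange is an aluminium ring 92 mm across, 8 mm thick, with a 44 mm hole through which the plug stands; press anywhere on its top face.
- plug_yellow: Plug to free: loose steel nipple 88 mm long, 0.18 kg, flat-ended, stands by itself. Origin at the centre of its lower end, z up along it. Nose 28 mm across from 0 to 28 mm, neck 17 mm to 42 mm, head 34 mm across from 42 to 88 mm (grip here; yellow band 58 to 84 mm, yellow top). Origin 33 mm above the bench when locked, 42 mm popped up.
- coupling_blue: A second, identical coupling, holding the blue plug; origin as for coupling_yellow. Fixed. The two couplings may change places.
- sleeve_blue (a joint): Travel of the blue plug's coupling sleeve, as sleeve_yellow; to be left at 0.
- plug_blue: Plug of the same shape with a blue band, to be left locked in coupling_blue.
- tray: Low open parts tray of red sheet metal, fixed to the bench, 190 mm along its x by 140 mm along its y, 24 mm high, walls 4 mm, floor 4 mm thick. Origin at the centre of its underside, on the bench. The half towards its -x is free; a bearing stands in its +x half.
- bearing: Loose steel bearing ring lying flat in the tray, 60 mm across, 36 mm bore, 20 mm high; its origin at the centre of its underside, about 50 mm from the tray's centre towards the tray's +x.
- drum: Loose steel clutch drum, an open cup 110 mm across, 85 mm high; origin at the centre of its underside. Bystander.
- gear: Loose gear lying flat, 104 mm across and 24 mm thick, with a 44 mm hub up to 70 mm high; origin at the centre of its underside. Bystander.
- can: Loose can with a blue label, 66 mm across, 160 mm high; origin at the centre of its underside. Bystander.
- wrench: Loose steel wrench, 200 mm long, lying flat on the bench across the robot's front, before the couplings. Bystander.
- screwdriver: Loose screwdriver with a red handle lying flat on the bench, before the couplings, left of the wrench. Bystander.
Not all that is in view belongs to the job. Leave any pink look-alike of the plug_blue alone.

How it is judged:
On the way, in this order (a step that is already met when the one before it is completed fails the run):
1. the yellow plug's sleeve is pressed down at least 8 mm with the plug still in the socket (value of joint sleeve_yellow above 0.008 m and z of plug_yellow in the frame of coupling_yellow below 0.06 m), for 0.1 s.
2. the yellow plug is out of its coupling and the sleeve has sprung back up (z of plug_yellow in the frame of coupling_yellow above 0.085 m and value of joint sleeve_yellow below 0.002 m), for 0.1 s.
At the end, for the whole second after the job is handed in: The yellow plug stands upright (within 7 degrees) and at rest on the tray's floor, inside its walls (lower end within 5 mm of floor height); both sleeves are fully up (within 2 mm) and the blue plug is still home in its coupling (within 5 mm) (x of plug_yellow in the frame of tray between -0.091 and 0.091 m and y of plug_yellow in the frame of tray between -0.066 and 0.066 m and z of plug_yellow in the frame of tray between 0 and 0.009 m and angle between plug_yellow's own z axis and vertical below 0.12 rad and linear speed of plug_yellow below 0.02 m/s and value of joint each of sleeve_yellow, sleeve_blue below 0.002 m and z of plug_blue in the frame of coupling_blue below 0.037 m); the robot touches nothing.
It fails at once if the blue plug's sleeve is pressed more than 4 mm (value of joint sleeve_blue above 0.004 m).
It fails at once if the blue plug moves more than 10 mm (distance of plug_blue from where it was at the start of the episode above 0.01 m).
It fails at once if a bystander (bearing, drum, gear, can, wrench or screwdriver) moves more than 25 mm (distance of any of bearing, drum, gear, can, wrench, screwdriver from where it was at the start of the episode above 0.025 m).
It also fails if it takes over 54 s, if anything falls off the work surface, if the arm or the gripper's body presses on something with over 40 N, if the wrist force passes 120 N, or if a joint passes its speed limit or range.

ROBOT

A 6-joint arm with a two-finger parallel gripper is mounted at the origin on the work surface. World frame = base frame: x ahead of the robot, y to its left, z up, the work surface at z = 0. Lengths are in m, angles in rad, forces in N, time in s.
With the tool pointing down it reaches from about 0.35 to 0.925 m from the base axis. Payload 6.4 kg.
Tool frame: the origin (TCP) lies where the fingers leave the gripper's body, on its centre line; the fingertips stand 97 mm ahead of it and the grasp point (between the pads) lies 78 mm ahead of it (pinch_z is the distance from the TCP to the grasp point, in m); z points along the fingers, y is the line along which they close (so a half turn about z gives the same grasp; the last joint's range is limited). The gripper opens to 94 mm and grips with 3 to 60 N. Pads are 16 mm wide; open, the fingers measure 119 mm over their backs; the gripper's body (75 mm by 177 mm) begins 78 mm behind the grasp point.
Start: joints at [-1.455, 0.245, 1.558, -0, 1.339, -0.174], TCP at [0.186, -0.623, 0.303] pointing down, gripper open.
Joint ranges: [-3.13, 3.13], [-1.02, 2.26], [0.13, 2.54], [-0.95, 4.09], [0.21, 2.88], [-2.74, 2.74]. Speed limits (rad/s): [2.57, 2.57, 3.14, 3.14, 3.14, 3.14].

INTERFACE

Orientations are given as [roll, pitch, yaw] about the fixed x, y, z axes, in that order (R = Rz(yaw) Ry(pitch) Rx(roll)).
In Python, from workcell import * gives the robot as it stands. The module is installed in compiled form; this text tells all that it offers.
- The arm moves only by the tool jog_arm, never from a script. Its argument "motion" is a list of rows, each an object with "translation": the shift along the tool's x, y, z as a fraction of full scale, a list of three; "turn": the turn about the tool's z as a fraction of full scale. In form: [{"translation": [tx, ty, tz], "turn": turn}, ...]. A call has 1 to 20 rows; each row is the pose to reach, as a shift and turn from the pose commanded when the call began, along the tool's axes at that moment, turning the shorter way round; what a row does not reach only later rows make up. Full scale, the value 1, is 8 cm for a shift and 360 degrees for a turn. A row lasts 1/10 s, in which the tool goes at most 50 mm and 8.59 degrees, less where a joint would pass 70% of its speed; a pose out of reach is approached as far as the arm can. A call with a number of a shift or a turn outside -1 to 1 is refused whole. A call with a gripper value outside its range is refused whole. "grip" is the closure, from -1 (fully open) to 1 (shut), set as the call begins (left out, the last holds). The fingers move at their own pace and stop on an object; "force" is the grip in N (left out, the last holds). Time passes only in rows, so rows that repeat a pose let the fingers close. It gives the time, the measured TCP pose, the force, the opening and the grip force at its end, in the units of the state.
- get_obs(): the state, without advancing time (a new reading comes with each control period).
- snapshot(name): name is "scene" or "side" or "wrist"; returns a dict with "pixels" (384x512x3 uint8, red, green, blue), "range_z" (384x512 float32, m along the optical axis (not along the pixel's ray), 0 where there is no reading), "mtx" (3x3 intrinsics, pixels), "dist" ([k1, k2, p1, p2, k3] as OpenCV has them; the pictures are not rectified), "view" (4x4, takes a point from world to camera coordinates). Camera axes: x right, y up, looking along -z (the intrinsics and any distortion apply to the point x, -y, -z); pixel columns grow to the right and rows downward; lengths in m; the calibration is good to about 2 mm. A picture is of the moment at which its call begins.
- job_done(): hands the job in; it is judged then, once.
Trained networks look in the newest picture that a camera, given by its name, has taken for a name from the list of things; names that differ only in an ending like _2 or _b are one class to them, and where a whole thing is asked for, a point or a joint stands for the part that bears it (a point fixed in the world has none). Each returns a list of dicts, best first, with "p" (0 to 1); they miss things now and then, are a little off and sometimes report something else, mostly with a low value. They report only what shows in the picture. A call takes as long as a camera call. They do not tell look-alikes from the thing itself.
- boxes_of(camera, query): "extent" ([left, top, width, height] as shares, 0 to 1, of the picture: columns of its width, rows of its height, round what is visible of it).
The state is a dict: "time_s": time; "q": joint angles; "joint_vel": joint speeds; "effort": joint torques, N m; "ee_pos": TCP position; "eef_rot": TCP orientation; "force": force on the tool from outside, world axes, zero at the start; "moment": the same for the moment, N m; "finger_gap": finger opening in m; "finger_force": force on a finger pad.
Only numpy, scipy, OpenCV 4.12 (cv2) and the standard library are available. Lean on these libraries where they do the work, as an engineer would, in place of code of your own. Each camera call takes 0.05 s, during which the arm holds its last target. There are 200 camera calls.

## Working session

There is one attempt and no reset: what is moved stays moved. The work goes in short steps, Python scripts to look and compute and a tool call to move; the robot and the scene stay as the last step left them, time stands still between calls to the robot, and variables do not carry over. Pictures are saved under pics/ and viewed, at most 10 in all, crops included, and the job is handed in when it is done.

Besides the shell and the picture viewer there is one more tool, called after "Request:" by a JSON object that holds its "op" and its "data". jog_arm: Moves the arm, as the interface text tells. Shift numbers are shares of 8 cm and turn numbers shares of 360 degrees, none past 1 either way. Its arguments: {"type":"object","properties":{"motion":{"type":"array","items":{"type":"object","properties":{"translation":{"type":"array","items":{"type":"number"}},"turn":{"type":"number"}}}},"grip":{"type":"number"},"force":{"type":"number"}},"required":["motion"]}

```bash
mkdir -p pics; cat > h.py <<'E'
from workcell import *
import numpy as np, cv2
def cloud(s):
    h,w=s['range_z'].shape
    u,v=np.meshgrid(np.arange(w),np.arange(h))
    p=cv2.undistortPoints(np.stack([u,v],-1).reshape(-1,1,2).astype(np.float32),s['mtx'],np.array(s['dist'])).reshape(h,w,2)
    z=s['range_z']
    c=np.stack([p[...,0]*z,-p[...,1]*z,-z,np.ones_like(z)],-1)
    W=(c@np.linalg.inv(s['view']).T)[...,:3]
    W[z==0]=np.nan
    return W
E
python3 - <<'E'
from h import *
ims=[]
for n in ['scene','side']:
    s=snapshot(n); np.savez(n+'.npz',**s); ims.append(s['pixels'])
    W=cloud(s)
    for q in ['coupling_yellow','plug_yellow','plug_blue','sleeve_yellow','tray','bearing','drum','gear','can','wrench','screwdriver']:
        for d in boxes_of(n,q)[:3]:
            l,t,w,h=np.array(d['extent'])*[512,384,512,384]
            c=W[int(t+h/2),int(l+w/2)]
            print(n,q,round(d['p'],2),np.round([l,t,w,h]),np.round(c,3))
    cv2.imwrite(f'pics/{n}.png',cv2.resize(s['pixels'][...,::-1],(800,600)))
o=get_obs();print(o)
E
```

```text
scene coupling_yellow 0.78 [237. 189.  36.  50.] [ 0.645 -0.009  0.089]
scene plug_yellow 0.68 [248. 187.  13.  20.] [0.621 0.006 0.12 ]
scene plug_yellow 0.18 [151. 277.  32.  33.] [ 0.636 -0.256  0.005]
scene plug_blue 0.72 [328. 125.  13.  21.] [0.552 0.372 0.078]
scene plug_blue 0.66 [315. 142.  10.  15.] [0.602 0.256 0.116]
scene plug_blue 0.64 [270. 141.  10.  25.] [0.488 0.199 0.065]
scene sleeve_yellow 0.61 [237. 190.  36.  32.] [0.621 0.008 0.084]
scene tray 0.97 [102. 239. 111.  87.] [ 0.595 -0.26   0.005]
scene bearing 0.78 [156. 280.  25.  29.] [ 0.636 -0.255  0.003]
scene bearing 0.3 [236. 191.  37.  27.] [0.624 0.006 0.094]
scene drum 0.96 [332. 183.  48.  54.] [0.749 0.248 0.006]
scene gear 0.59 [275. 230.  44.  48.] [0.766 0.009 0.043]
scene can 0.75 [232. 227.  34.  74.] [ 0.765 -0.129  0.131]
scene wrench 0.9 [164. 179.  67.  34.] [ 0.433 -0.035  0.006]
scene screwdriver 0.61 [229. 151.  32.  22.] [0.421 0.139 0.023]
side coupling_yellow 0.65 [194. 246.  47.  35.] [0.579 0.282 0.106]
side coupling_yellow 0.58 [237. 167.  42.  51.] [0.591 0.058 0.087]
side plug_yello
[... 824 characters left out ...]
  76.] [0.414 0.195 0.014]
{'time_s': 1.2, 'q': array([-1.45510560e+00,  2.45092594e-01,  1.55777835e+00,  1.02584989e-05,
        1.33870465e+00, -1.74101906e-01]), 'joint_vel': array([ 0.00042671,  0.00092068, -0.00026486,  0.00124224, -0.00034706,
       -0.00119743]), 'effort': array([ 9.87920139e-04, -4.15830803e+01, -3.14873385e+01,  6.85970276e-02,
        2.89134291e-02, -1.41676384e-05]), 'ee_pos': array([ 0.18574822, -0.62291396,  0.30267165]), 'eef_rot': array([ 3.14157413e+00, -6.87790584e-06,  2.89790275e-01]), 'force': array([-0.60163838, -0.25681766, -0.52083454]), 'moment': array([ 0.01476786, -0.01015954, -0.00658306]), 'finger_force': 0.0, 'finger_gap': 0.09404857061769885}
```

View pics/scene.png

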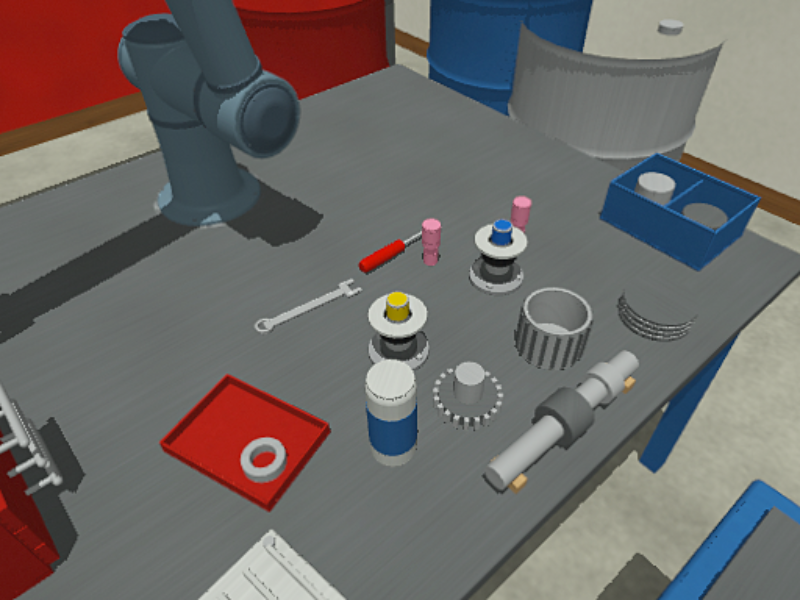

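View pics/side.png

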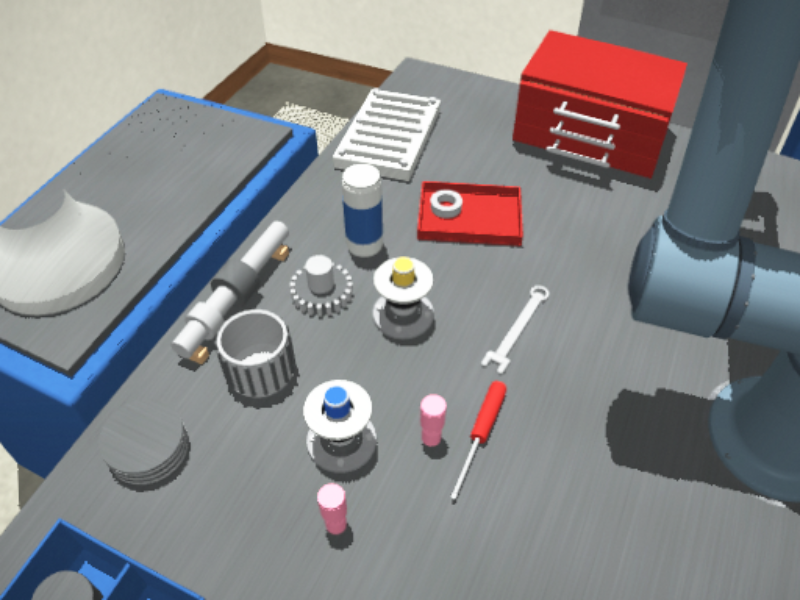

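Candidates, in 800x600 picture pixels:
- Yellow-banded plug: scene (397,305), side (403,270). This is my choice.
- Blue plug: scene (502,232).
- Pink decoys: scene (431,240) and (521,212).

Next I measure and take a close crop.

```bash
python3 - <<'E'
from h import *
ims=[]
def circ(P):
    A=np.c_[2*P,np.ones(len(P))];x=np.linalg.lstsq(A,(P**2).sum(1),rcond=None)[0]
    return x[:2],np.sqrt(x[2]+x[0]**2+x[1]**2)
for n in ['scene','side']:
    s=dict(np.load(n+'.npz')); W=cloud(s); hsv=cv2.cvtColor(s['pixels'],cv2.COLOR_RGB2HSV)
    H,S,V=cv2.split(hsv); z=W[...,2]
    near=np.hypot(W[...,0]-.61,W[...,1]-.02)<.1
    m=near&(H>20)&(H<35)&(S>120); P=W[m]
    print(n,'yellow n',m.sum(),'z',np.nanpercentile(P[:,2],[5,50,95]).round(4))
    T=P[P[:,2]>.117]; (c,r),_,_=(lambda q:(q[0],q[1],0) if 0 else ((q[0],q[1]),0,0))(cv2.minEnclosingCircle((T[:,:2]*1000).astype(np.float32))); print(' top encl',c,r,'mean',T.mean(0).round(4))
    for nm,c0 in (('Y',(.61,.02)),('B',(.59,.27))):
        F=(abs(z-.09)<.005)&(np.hypot(W[...,0]-c0[0],W[...,1]-c0[1])<.075)&(S<60)
        Q=W[F]; print(' flange',nm,F.sum(),cv2.minEnclosingCircle((Q[:,:2]*1000).astype(np.float32)),np.median(Q[:,2]).round(4))
    R=((H<8)|(H>172))&(S>120)&(abs(W[...,0]-.6)<.16)&(abs(W[...,1]+.26)<.16)&(z<.05)
    Q=W[R]; print(' tray rect',cv2.minAreaRect((Q[:,:2]*1000).astype(np.float32)),np.nanpercentile(Q[:,2],[5,95]).round(4))
    Bq=(abs(z-.022)<.006)&(S<70)&(np.hypot(W[...,0]-.63,W[...,1]+.26)<.07);print(' bearing',W[Bq].mean(0).round(3))
    Cq=(abs(z-.16)<.008)&(np.hypot(W[...,0]-.73,W[...,1]+.1)<.1);print(' can',Cq.sum(),cv2.minEnclosingCircle((W[Cq][:,:2]*1000).astype(np.float32)))
    l,t=(205,165) if n=='scene' else (205,145)
    ims.append(cv2.resize(s['pixels'][t:t+96,l:l+96,::-1],(380,380),interpolation=cv2.INTER_CUBIC))
cv2.imwrite('pics/crop.png',np.hstack(ims))
E
```

```text
scene yellow n 199 z [0.0929 0.1136 0.1223]
 top encl (612.4557495117188, 17.715248107910156) 16.35265350341797 mean [0.6111 0.017  0.1209]
 flange Y 589 ((611.8794555664062, 16.903179168701172), 46.63357162475586) 0.0898
 flange B 401 ((592.5159912109375, 268.8282165527344), 46.37765884399414) 0.0897
 tray rect ((588.7179565429688, -259.25421142578125), (210.86422729492188, 143.12820434570312), 20.205242156982422) [0.0021 0.0235]
 bearing [ 0.648 -0.258  0.023]
 can 669 ((742.936279296875, -105.57498931884766), 31.599937438964844)
side yellow n 135 z [0.0933 0.1082 0.1207]
 top encl (606.585205078125, 19.594738006591797) 16.1148681640625 mean [0.6088 0.0158 0.1196]
 flange Y 562 ((606.8689575195312, 18.422414779663086), 46.8695068359375) 0.0883
 flange B 934 ((589.8214111328125, 269.89080810546875), 46.91566467285156) 0.0895
 tray rect ((597.0513305664062, -267.8529968261719), (196.74891662597656, 177.2115020751953), 20.870820999145508) [-0.0001  0.0226]
 bearing [ 0.642 -0.253  0.022]
 can 309 ((741.1618041992188, -105.92782592773438), 32.83455276489258)
```

View pics/crop.png

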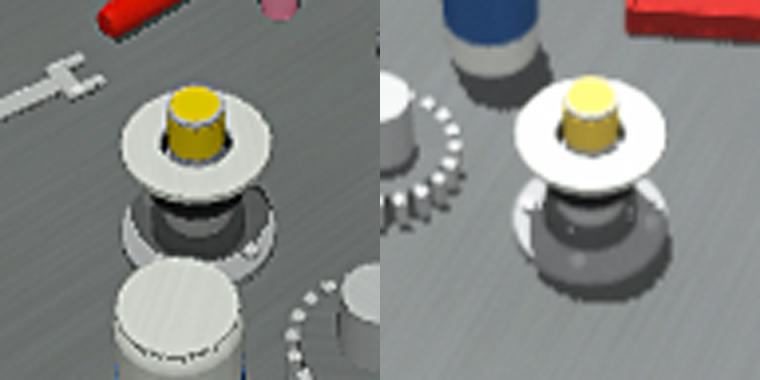

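The crop confirms it: the yellow plug stands in its white flange ring, axis about (0.609, 0.0175), with the top at 0.121 and the flange at 0.090. I move towards it at the current height.

Request:
{"op": "jog_arm", "data": {"motion": [{"translation": [0.5,-0.42,0],"turn": 0},{"translation": [1,-0.84,0],"turn": 0},{"translation": [1,-0.84,0],"turn": 0}], "grip": -0.32}}

```text
time_s: 1.5
ee_pos: [0.2455, -0.5321, 0.3022]
eef_rot: [-3.14, -0.001, 0.294]
force: [-0.2, -0.0, 0.9]
finger_gap: 0.0734
finger_force: 0.0
```

Request:
{"op": "jog_arm", "data": {"motion": [{"translation": [0.5,-0.42,0],"turn": 0},{"translation": [1,-0.84,0],"turn": 0},{"translation": [1,-0.84,0],"turn": 0}]}}

```text
time_s: 1.8
ee_pos: [0.3026, -0.4454, 0.3027]
eef_rot: [-3.141, -0.001, 0.294]
force: [0.5, -0.2, 0.2]
finger_gap: 0.0621
finger_force: 0.0
```

Request:
{"op": "jog_arm", "data": {"motion": [{"translation": [0.5,-0.42,0],"turn": 0},{"translation": [1,-0.84,0],"turn": 0},{"translation": [1,-0.84,0],"turn": 0}]}}

```text
time_s: 2.1
ee_pos: [0.3597, -0.3587, 0.3028]
eef_rot: [3.142, -0.001, 0.294]
force: [-1.0, -0.9, -0.1]
finger_gap: 0.0621
finger_force: 0.0
```

Request:
{"op": "jog_arm", "data": {"motion": [{"translation": [0.5,-0.42,0],"turn": 0},{"translation": [1,-0.84,0],"turn": 0},{"translation": [1,-0.84,0],"turn": 0}]}}

```text
time_s: 2.4
ee_pos: [0.4171, -0.2719, 0.3029]
eef_rot: [3.141, -0.001, 0.294]
force: [0.1, -0.6, 1.0]
finger_gap: 0.0623
finger_force: 0.0
```

Request:
{"op": "jog_arm", "data": {"motion": [{"translation": [0.5,-0.42,0],"turn": 0},{"translation": [1,-0.84,0],"turn": 0},{"translation": [1,-0.84,0],"turn": 0},{"translation": [1,-0.84,0],"turn": 0},{"translation": [1,-0.84,0],"turn": 0}]}}

```text
time_s: 2.9
ee_pos: [0.4727, -0.1883, 0.3027]
eef_rot: [3.141, 0.0, 0.288]
force: [0.1, 0.2, 0.4]
finger_gap: 0.0621
finger_force: 0.0
```

Request:
{"op": "jog_arm", "data": {"motion": [{"translation": [0.5,-0.42,0],"turn": 0},{"translation": [1,-0.84,0],"turn": 0},{"translation": [1,-0.84,0],"turn": 0}]}}

```text
time_s: 3.2
ee_pos: [0.5317, -0.0982, 0.3028]
eef_rot: [-3.141, -0.001, 0.292]
force: [-0.5, -0.8, -0.5]
finger_gap: 0.0621
finger_force: 0.0
```

Request:
{"op": "jog_arm", "data": {"motion": [{"translation": [0.5,-0.42,0],"turn": 0},{"translation": [1,-0.84,0],"turn": 0},{"translation": [1,-0.84,0],"turn": 0}]}}

```text
time_s: 3.5
ee_pos: [0.5894, -0.0111, 0.3026]
eef_rot: [-3.141, -0.001, 0.292]
force: [-1.2, -0.2, -1.4]
finger_gap: 0.0618
finger_force: 0.0
```

Request:
{"op": "jog_arm", "data": {"motion": [{"translation": [0.37,-0.3,0],"turn": 0},{"translation": [0.37,-0.3,0],"turn": 0},{"translation": [0.37,-0.3,0],"turn": 0},{"translation": [0.37,-0.3,0],"turn": 0}]}}

```text
time_s: 3.9
ee_pos: [0.609, 0.0173, 0.3025]
eef_rot: [3.141, 0.001, 0.287]
force: [0.2, 0.8, 0.3]
finger_gap: 0.062
finger_force: 0.0
```

```bash
python3 - <<'E'
from h import *
o=get_obs();print(o['ee_pos'].round(4),o['eef_rot'].round(4))
s=snapshot('wrist');W=cloud(s);hsv=cv2.cvtColor(s['pixels'],cv2.COLOR_RGB2HSV);H,S,V=cv2.split(hsv);z=W[...,2]
m=(H>20)&(H<35)&(S>120)&(z>.112)&(z<.13);P=W[m]
print(m.sum(),P.mean(0).round(4),cv2.minEnclosingCircle((P[:,:2]*1000).astype(np.float32)))
F=(abs(z-.09)<.006)&(S<60)&(np.hypot(W[...,0]-.609,W[...,1]-.0175)<.075);Q=W[F]
print(F.sum(),cv2.minEnclosingCircle((Q[:,:2]*1000).astype(np.float32)),np.median(Q[:,2]))
cv2.imwrite('pics/w1.png',s['pixels'][...,::-1])
E
```

```text
[0.609  0.0173 0.3025] [3.1413e+00 6.0000e-04 2.8750e-01]
748 [0.61   0.0177 0.1222] ((610.6824951171875, 18.2178955078125), 16.669912338256836)
4284 ((608.5867919921875, 17.400596618652344), 45.94181442260742) 0.09172962511904886
```

View pics/w1.png

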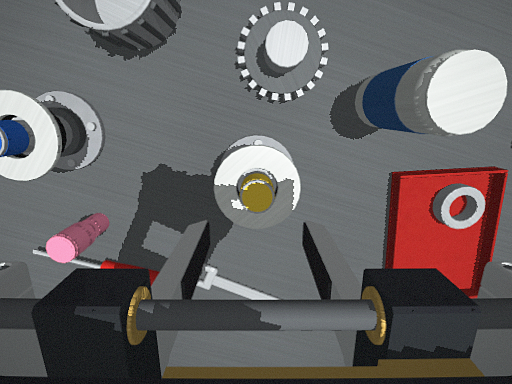

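The wrist picture shows the yellow plug at (257,190), centred between the open fingers, and the flange centred at (257,187). Descending.

Request:
{"op": "jog_arm", "data": {"motion": [{"translation": [0,0,0.5],"turn": 0},{"translation": [0,0,1],"turn": 0},{"translation": [0,0,1],"turn": 0},{"translation": [0,0,1],"turn": 0}]}}

```text
time_s: 4.35
ee_pos: [0.6092, 0.0185, 0.2229]
eef_rot: [-3.141, 0.001, 0.289]
force: [0.7, 0.1, -0.5]
finger_gap: 0.0619
finger_force: 0.0
```

Request:
{"op": "jog_arm", "data": {"motion": [{"translation": [0,0,0.15],"turn": 0},{"translation": [0,0,0.3],"turn": 0},{"translation": [0,0,0.35],"turn": 0},{"translation": [0,0,0.35],"turn": 0},{"translation": [0,0,0.35],"turn": 0}]}}

```text
time_s: 4.85
ee_pos: [0.6096, 0.0194, 0.1949]
eef_rot: [3.141, -0.0, 0.29]
force: [-0.1, 0.7, -0.1]
finger_gap: 0.0619
finger_force: 0.0
```

Request:
{"op": "jog_arm", "data": {"motion": [{"translation": [0,0,0.03],"turn": 0},{"translation": [0,0,0.06],"turn": 0},{"translation": [0,0,0.09],"turn": 0},{"translation": [0,0,0.12],"turn": 0},{"translation": [0,0,0.12],"turn": 0}]}}

```text
time_s: 5.35
ee_pos: [0.6097, 0.0194, 0.186]
eef_rot: [-3.142, 0.0, 0.29]
force: [-4.0, 1.2, 5.2]
finger_gap: 0.0621
finger_force: 3.3
```

Request:
{"op": "jog_arm", "data": {"motion": [{"translation": [0,0,0.03],"turn": 0},{"translation": [0,0,0.06],"turn": 0},{"translation": [0,0,0.09],"turn": 0},{"translation": [0,0,0.11],"turn": 0},{"translation": [0,0,0.12],"turn": 0},{"translation": [0,0,0.12],"turn": 0}]}}

```text
time_s: 5.95
ee_pos: [0.6097, 0.0194, 0.1775]
eef_rot: [3.142, 0.0, 0.29]
force: [-6.4, 0.5, 11.4]
finger_gap: 0.0622
finger_force: 5.9
```

Request:
{"op": "jog_arm", "data": {"motion": [{"translation": [0,0,0.015],"turn": 0},{"translation": [0,0,0.03],"turn": 0},{"translation": [0,0,0.03],"turn": 0},{"translation": [0,0,0.03],"turn": 0}]}}

```text
time_s: 6.35
ee_pos: [0.6098, 0.0194, 0.1754]
eef_rot: [3.142, 0.0, 0.29]
force: [-7.0, 1.2, 13.1]
finger_gap: 0.0619
finger_force: 6.6
```

```bash
python3 - <<'E'
from h import *
for n in ['scene','side','wrist']:
    s=snapshot(n);W=cloud(s);hsv=cv2.cvtColor(s['pixels'],cv2.COLOR_RGB2HSV);H,S,V=cv2.split(hsv);z=W[...,2]
    r=np.hypot(W[...,0]-.609,W[...,1]-.0175)
    m=(H>20)&(H<35)&(S>110)&(r<.04)&(z>.06)
    F=(abs(z-.084)<.015)&(S<60)&(r<.046)&(r>.026)
    print(n,m.sum(),np.percentile(z[m],[50,90,97]).round(4) if m.any() else '',F.sum(),np.percentile(z[F],[25,50,75]).round(4))
E
```

```text
scene 126 [0.1201 0.1667 0.2155] 428 [0.0774 0.0782 0.0793]
side 0  364 [0.0751 0.0765 0.0774]
wrist 5666 [0.1322 0.2055 0.2063] 6573 [0.0793 0.0798 0.0803]
```

The sleeve is fully down (flange at about 0.0785) and the plug has popped up (top at about 0.131). I lift off, recentre and grip.

Request:
{"op": "jog_arm", "data": {"motion": [{"translation": [0,0,-0.08],"turn": 0},{"translation": [0,0.02,-0.17],"turn": 0},{"translation": [-0.01,0.02,-0.17],"turn": 0},{"translation": [-0.01,0.02,-0.17],"turn": 0}]}}

```text
time_s: 6.9
ee_pos: [0.609, 0.0175, 0.1863]
eef_rot: [-3.141, 0.0, 0.29]
force: [0.4, 0.0, -0.1]
finger_gap: 0.062
finger_force: 0.0
```

Request:
{"op": "jog_arm", "data": {"motion": [{"translation": [0,0,0],"turn": 0},{"translation": [0,0,0],"turn": 0},{"translation": [0,0,0],"turn": 0},{"translation": [0,0,0],"turn": 0},{"translation": [0,0,0],"turn": 0},{"translation": [0,0,0],"turn": 0},{"translation": [0,0,0],"turn": 0},{"translation": [0,0,0],"turn": 0}], "grip": 1, "force": 30}}

```text
time_s: 7.7
ee_pos: [0.6091, 0.0174, 0.1865]
eef_rot: [3.141, 0.0, 0.29]
force: [1.4, -0.6, -1.7]
finger_gap: 0.0337
finger_force: 29.9
```

Request:
{"op": "jog_arm", "data": {"motion": [{"translation": [0,0,-0.07],"turn": 0},{"translation": [0,0,-0.14],"turn": 0},{"translation": [0,0,-0.21],"turn": 0},{"translation": [0,0,-0.28],"turn": 0},{"translation": [0,0,-0.35],"turn": 0},{"translation": [0,0,-0.42],"turn": 0},{"translation": [0,0,-0.49],"turn": 0},{"translation": [0,0,-0.56],"turn": 0},{"translation": [0,0,-0.63],"turn": 0},{"translation": [0,0,-0.8],"turn": 0},{"translation": [0,0,-1],"turn": 0},{"translation": [0,0,-1],"turn": 0}]}}

```text
time_s: 8.9
ee_pos: [0.6107, 0.0174, 0.2706]
eef_rot: [3.139, -0.006, 0.29]
force: [1.1, -0.0, -1.8]
finger_gap: 0.0335
finger_force: 29.9
```

Request:
{"op": "jog_arm", "data": {"motion": [{"translation": [0,0,-0.2],"turn": 0},{"translation": [0,0,-0.4],"turn": 0},{"translation": [0,0,-0.4],"turn": 0},{"translation": [0,0,-0.4],"turn": 0}]}}

```text
time_s: 9.3
ee_pos: [0.6094, 0.0176, 0.2994]
eef_rot: [3.141, -0.001, 0.29]
force: [-0.9, -0.2, -2.5]
finger_gap: 0.034
finger_force: 29.9
```

```bash
python3 - <<'E'
from h import *
ims=[]
for n in ['scene','side','wrist']:
    s=snapshot(n);W=cloud(s);hsv=cv2.cvtColor(s['pixels'],cv2.COLOR_RGB2HSV);H,S,V=cv2.split(hsv);z=W[...,2]
    r=np.hypot(W[...,0]-.609,W[...,1]-.0175)
    F=(abs(z-.084)<.015)&(S<60)&(r<.046)&(r>.026)
    print(n,F.sum(),np.percentile(z[F],[25,50,75]).round(4) if F.any() else '')
    R=((H<8)|(H>172))&(S>120)&(abs(W[...,0]-.6)<.16)&(abs(W[...,1]+.26)<.13)
    for nm,q in (('floor',R&(abs(z-.004)<.004)),('rim',R&(abs(z-.024)<.004))):
        Q=W[q]; print(' ',nm,len(Q), cv2.minAreaRect((Q[:,:2]*1000).astype(np.float32)) if len(Q) else '')
    Bq=(abs(z-.021)<.005)&(S<70)&(np.hypot(W[...,0]-.645,W[...,1]+.255)<.05);Q=W[Bq];print('  bearing',cv2.minEnclosingCircle((Q[:,:2]*1000).astype(np.float32)))
    ims.append(s['pixels'][...,::-1])
cv2.imwrite('pics/lift.png',cv2.resize(np.hstack([ims[0],ims[2]]),(800,300)))
E
```

```text
scene 541 [0.0892 0.0899 0.0907]
  floor 3447 ((589.5307006835938, -257.869140625), (207.7495880126953, 142.7347869873047), 19.746152877807617)
  rim 580 ((597.4855346679688, -255.41860961914062), (192.32212829589844, 142.04983520507812), 19.452726364135742)
  bearing ((646.5909423828125, -257.4447937011719), 31.136703491210938)
side 551 [0.0873 0.0883 0.0894]
  floor 1351 ((595.7078247070312, -268.38885498046875), (187.83717346191406, 173.39230346679688), 18.08684539794922)
  rim 225 ((593.4443359375, -254.6925506591797), (188.01560974121094, 147.6454315185547), 19.65117645263672)
  bearing ((641.2446899414062, -256.81121826171875), 32.78232192993164)
wrist 3261 [0.0912 0.0917 0.0922]
  floor 8493 ((599.415771484375, -265.6322326660156), (188.4338836669922, 161.809326171875), 19.815000534057617)
  rim 1463 ((596.0623779296875, -255.90274047851562), (188.23121643066406, 141.3731231689453), 19.69061279296875)
  bearing ((644.1768798828125, -256.64691162109375), 30.34465789794922)
```

View pics/lift.png

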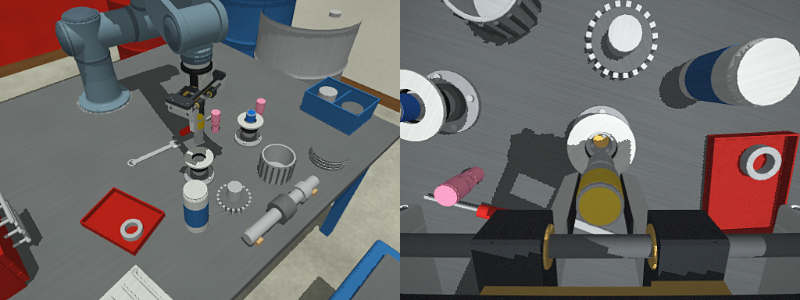

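The plug is held clear of the coupling and the sleeve is back up (flange at about 0.090). The tray's rim centre is (0.596, -0.2555) at 19.6°. The bearing sits in the +x half, so the place target is (0.5535, -0.2705).

Request:
{"op": "jog_arm", "data": {"motion": [{"translation": [-0.2,0.4,0],"turn": 0},{"translation": [-0.42,0.81,0],"turn": 0},{"translation": [-0.42,0.81,0],"turn": 0}]}}

```text
time_s: 9.75
ee_pos: [0.5947, -0.0572, 0.2978]
eef_rot: [3.141, 0.002, 0.286]
force: [0.8, 0.7, -1.4]
finger_gap: 0.0336
finger_force: 29.9
```

Request:
{"op": "jog_arm", "data": {"motion": [{"translation": [-0.2,0.4,0],"turn": 0},{"translation": [-0.42,0.81,0],"turn": 0},{"translation": [-0.42,0.81,0],"turn": 0}]}}

```text
time_s: 10.05
ee_pos: [0.5812, -0.1285, 0.298]
eef_rot: [3.141, 0.001, 0.286]
force: [0.0, 0.9, -1.7]
finger_gap: 0.0337
finger_force: 29.9
```

Request:
{"op": "jog_arm", "data": {"motion": [{"translation": [-0.2,0.4,0],"turn": 0},{"translation": [-0.42,0.81,0],"turn": 0},{"translation": [-0.42,0.81,0],"turn": 0}]}}

```text
time_s: 10.35
ee_pos: [0.5677, -0.1998, 0.2982]
eef_rot: [3.142, 0.001, 0.286]
force: [-0.2, 0.3, -1.9]
finger_gap: 0.0336
finger_force: 29.9
```

Request:
{"op": "jog_arm", "data": {"motion": [{"translation": [-0.2,0.4,0],"turn": 0},{"translation": [-0.42,0.81,0],"turn": 0},{"translation": [-0.42,0.81,0],"turn": 0},{"translation": [-0.42,0.81,0],"turn": 0},{"translation": [-0.42,0.81,0],"turn": 0},{"translation": [-0.42,0.81,0],"turn": 0}]}}

```text
time_s: 10.95
ee_pos: [0.5548, -0.2677, 0.2985]
eef_rot: [-3.141, 0.0, 0.292]
force: [-0.5, 0.3, -1.3]
finger_gap: 0.0338
finger_force: 29.9
```

```bash
python3 - <<'E'
from h import *
print(get_obs()['ee_pos'].round(4))
ims=[]
for n in ['scene','side']:
    s=snapshot(n);W=cloud(s);z=W[...,2]
    r=np.hypot(W[...,0]-.554,W[...,1]+.27)
    m=(r<.03)&(z>.1)&(z<.22)
    for a in np.arange(.10,.22,.01):
        k=m&(abs(z-a)<.005)
        if k.sum()>2: print(n,a.round(2),k.sum(),W[k].mean(0).round(4))
    v,u=np.argwhere(m).mean(0).astype(int)
    ims.append(cv2.resize(s['pixels'][v-50:v+50,u-50:u+50,::-1],(390,390)))
cv2.imwrite('pics/pre.png',np.hstack(ims))
E
```

```text
[ 0.5548 -0.2677  0.2985]
scene 0.15 3 [ 0.5675 -0.2668  0.1542]
scene 0.16 49 [ 0.5661 -0.2698  0.1601]
scene 0.17 53 [ 0.5657 -0.2691  0.1699]
scene 0.18 88 [ 0.5634 -0.2689  0.1807]
scene 0.19 7 [ 0.5631 -0.2681  0.1867]
scene 0.2 51 [ 0.5683 -0.2654  0.2011]
scene 0.21 102 [ 0.5675 -0.2688  0.2102]
side 0.16 31 [ 0.5525 -0.2578  0.1597]
side 0.17 29 [ 0.5505 -0.257   0.1701]
side 0.18 51 [ 0.5518 -0.2589  0.1801]
side 0.19 7 [ 0.5491 -0.26    0.1885]
side 0.2 26 [ 0.5502 -0.2536  0.2001]
side 0.21 21 [ 0.5511 -0.2556  0.2099]
```

View pics/pre.png

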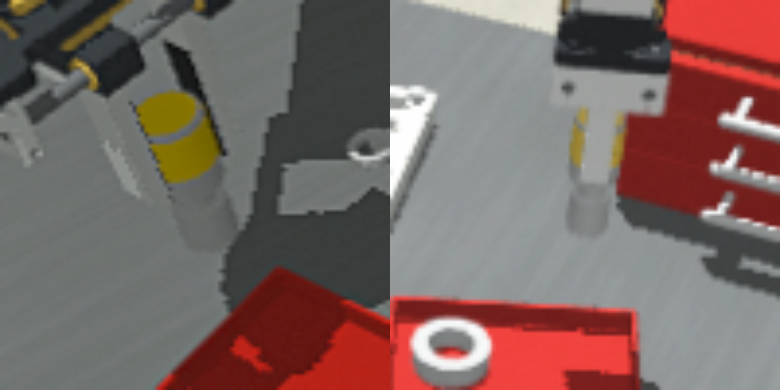

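The plug hangs upright with its lower end at about 0.154, as expected. Lowering.

Request:
{"op": "jog_arm", "data": {"motion": [{"translation": [0,0,0.3],"turn": 0},{"translation": [0,0,0.6],"turn": 0},{"translation": [0,0,1],"turn": 0},{"translation": [0,0,1],"turn": 0}]}}

```text
time_s: 11.45
ee_pos: [0.5524, -0.2671, 0.2137]
eef_rot: [-3.134, 0.006, 0.29]
force: [-1.2, 0.2, -3.0]
finger_gap: 0.0338
finger_force: 29.9
```

Request:
{"op": "jog_arm", "data": {"motion": [{"translation": [0,0,0.3],"turn": 0},{"translation": [0,0,0.6],"turn": 0},{"translation": [0,0,0.75],"turn": 0},{"translation": [0,0,0.8],"turn": 0},{"translation": [0,0,0.8],"turn": 0},{"translation": [0,0,0.8],"turn": 0}]}}

```text
time_s: 12.05
ee_pos: [0.5552, -0.2697, 0.1563]
eef_rot: [3.14, -0.002, 0.29]
force: [-0.7, 0.6, -1.9]
finger_gap: 0.0337
finger_force: 29.9
```

Request:
{"op": "jog_arm", "data": {"motion": [{"translation": [0,0,0.02],"turn": 0},{"translation": [0,0,0.04],"turn": 0},{"translation": [0,0,0.05],"turn": 0},{"translation": [0,0,0.05],"turn": 0},{"translation": [0,0,0.05],"turn": 0}]}}

```text
time_s: 12.55
ee_pos: [0.5545, -0.2692, 0.1507]
eef_rot: [-3.141, -0.0, 0.29]
force: [0.1, -0.3, -1.9]
finger_gap: 0.034
finger_force: 29.9
```

Request:
{"op": "jog_arm", "data": {"motion": [{"translation": [0,0,0.01],"turn": 0},{"translation": [0,0,0.02],"turn": 0},{"translation": [0,0,0.02],"turn": 0},{"translation": [0,0,0.02],"turn": 0}]}}

```text
time_s: 12.95
ee_pos: [0.5544, -0.2692, 0.149]
eef_rot: [-3.142, 0.0, 0.29]
force: [-0.5, -0.5, -2.0]
finger_gap: 0.0339
finger_force: 29.9
```

Request:
{"op": "jog_arm", "data": {"motion": [{"translation": [0,0,0.01],"turn": 0},{"translation": [0,0,0.02],"turn": 0},{"translation": [0,0,0.02],"turn": 0},{"translation": [0,0,0.02],"turn": 0}]}}

```text
time_s: 13.35
ee_pos: [0.5548, -0.2694, 0.1486]
eef_rot: [3.141, -0.0, 0.29]
force: [-2.5, 1.2, 6.6]
finger_gap: 0.0338
finger_force: 30.0
```

The wrist force now shows floor contact at the expected height. Releasing and rising.

Request:
{"op": "jog_arm", "data": {"motion": [{"translation": [0,0,0],"turn": 0},{"translation": [0,0,0],"turn": 0},{"translation": [0,0,0],"turn": 0},{"translation": [0,0,0],"turn": 0},{"translation": [0,0,0],"turn": 0},{"translation": [0,0,0],"turn": 0}], "grip": -0.4}}

```text
time_s: 13.95
ee_pos: [0.5545, -0.2692, 0.1474]
eef_rot: [-3.142, 0.0, 0.29]
force: [-0.1, 0.9, -0.5]
finger_gap: 0.0652
finger_force: 0.0
```

Request:
{"op": "jog_arm", "data": {"motion": [{"translation": [0,0,-0.15],"turn": 0},{"translation": [0,0,-0.4],"turn": 0},{"translation": [0,0,-0.7],"turn": 0},{"translation": [0,0,-1],"turn": 0},{"translation": [0,0,-1],"turn": 0},{"translation": [0,0,-1],"turn": 0}]}}

```text
time_s: 14.55
ee_pos: [0.5546, -0.2693, 0.2279]
eef_rot: [3.141, -0.001, 0.29]
force: [-0.3, 0.2, -0.2]
finger_gap: 0.0659
finger_force: 0.0
```

```bash
python3 - <<'E'
from h import *
print(get_obs()['ee_pos'].round(4),get_obs()['force'].round(1))
ims=[]
for n in ['scene','side','wrist']:
    s=snapshot(n);W=cloud(s);hsv=cv2.cvtColor(s['pixels'],cv2.COLOR_RGB2HSV);H,S,V=cv2.split(hsv);z=W[...,2]
    m=(H>20)&(H<35)&(S>110)&(np.hypot(W[...,0]-.554,W[...,1]+.27)<.05)&(z<.12)
    print(n,m.sum(),W[m].mean(0).round(4),np.percentile(z[m],[3,97]).round(4))
    for c in ((.609,.0175),(.591,.2693)):
        r=np.hypot(W[...,0]-c[0],W[...,1]-c[1]);F=(abs(z-.084)<.015)&(S<60)&(r<.046)&(r>.026);print('  flange',np.median(z[F]).round(4))
    r=np.hypot(W[...,0]-.591,W[...,1]-.2693);F=(r<.03)&(H>100)&(H<130)&(S>110)&(z>.09);print('  blue top',np.percentile(z[F],95).round(4) if F.any() else '')
    ims.append(s['pixels'][...,::-1])
cv2.imwrite('pics/end.png',cv2.resize(np.hstack([ims[0],ims[1]]),(800,300)))
E
```

```text
[ 0.5546 -0.2693  0.2279] [-0.3  0.2 -0.2]
scene 248 [ 0.5625 -0.2703  0.0833] [0.0636 0.0942]
  flange 0.09
  flange 0.0899
  blue top 0.1215
side 124 [ 0.5514 -0.2598  0.0808] [0.0627 0.0935]
  flange 0.0884
  flange 0.0896
  blue top 0.1222
wrist 1271 [ 0.5576 -0.268   0.0903] [0.0677 0.0951]
  flange nan
  flange nan
  blue top
  return _methods._mean(a, axis=axis, dtype=dtype,
  ret = ret.dtype.type(ret / rcount)
```

View pics/end.png

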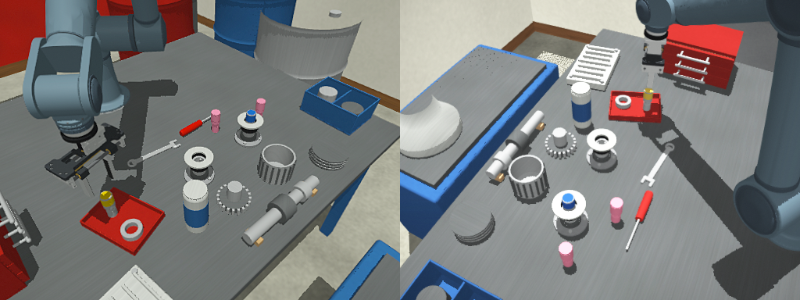

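The plug stands upright in the tray's free half with its top at about 0.093, both flanges are at 0.090, and the blue plug is home.

```bash
python3 -c "
from workcell import *
print(job_done())"
```

```text
the job is handed in; nothing more can be done
None
```

The job is handed in, but no verdict came back: in the last pictures the yellow plug stood upright on the tray floor, both sleeves were fully up, the blue plug was still locked in, and no bystander looked disturbed.

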